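Set the tilting rack and lean the birdhouse front on it

ROBOT

A 7-joint arm with a two-finger parallel gripper is mounted at the origin on the work surface. World frame = base frame: x ahead of the robot, y to its left, z up, the work surface at z = 0. Lengths are in mm, angles in rad, forces in N, time in s.
With the tool pointing down it reaches from about 400 to 875 mm from the base axis. Payload 4.4 kg.
Tool frame: the origin (TCP) lies midway between the tips of the shut fingers; the grasp point (between the pads) lies 19 mm behind it; z points along the fingers, y is the line along which they close (so a half turn about z gives the same grasp; the last joint's range is limited). The gripper opens to 85 mm and grips with 20 to 120 N. Pads are 22 mm wide; open, the fingers measure 114 mm over their backs; the gripper's body (76 mm by 85 mm) begins 54 mm behind the grasp point. The pads swing forward as they close: fully open they stand 13 mm farther back than shut.
Start: joints at [1.167, 0.628, 0.038, 1.517, -0.027, 0.996, -0.02], TCP at [215.447, -613.271, 207.513] pointing down, gripper open.
Joint ranges: [-3.06, 3.06], [-0.37, 2.12], [-1.25, 1.32], [0.18, 2.47], [-1.1, 4.24], [0.23, 1.98], [-2.94, 2.94]. Speed limits (rad/s): [2.57, 2.57, 3.14, 3.14, 3.14, 3.14, 3.14].

INTERFACE

Orientations are given as [roll, pitch, yaw] about the fixed x, y, z axes, in that order (R = Rz(yaw) Ry(pitch) Rx(roll)).
In Python, from cell import ctrl gives the robot as it stands. The module is installed in compiled form; this text tells all that it offers.
- The arm moves only by the tool step_arm, never from a script. Its argument "commands" is one flat list of numbers, 7 for each row, row after row: the shift along the tool's x, y, z in cm, then the turn, a rotation vector about the tool's x, y, z in rad, then the opening, from 0 (shut) to 1 (fully open). A call has 1 to 10 rows; each row is the pose to reach, as a shift and turn from the pose commanded when the call began, along the tool's axes at that moment; what a row does not reach only later rows make up. A row lasts 1/10 s, in which the tool goes at most 50 mm and 8.59 degrees, less where a joint would pass 70% of its speed; a pose out of reach is approached as far as the arm can. A call with a gripper value outside its range is refused whole. The fingers move at their own pace and stop on an object; the grip force is fixed at half the most. Time passes only in rows, so rows that repeat a pose let the fingers close. It gives the time, the measured TCP pose, the force, the opening and the grip force at its end, in the units of the state.
- ctrl.read_state(): the state, without advancing time (a new reading comes with each control period).
- ctrl.get_image(name): name is "scene" or "top" or "wrist"; returns a dict with "image" (420x560x3 uint8, red, green, blue), "range_z" (420x560 float32, mm along the optical axis (not along the pixel's ray), 0 where there is no reading), "vfov" (degrees; the focal length in pixels is half the picture's height over the tangent of half this angle, whatever the lens; pixels are square), "cx", "cy" (the principal point, pixels), "D" ([k1, k2, p1, p2, k3] as OpenCV has them; the pictures are not rectified), "world_to_cam" (4x4, takes a point from world to camera coordinates). Camera axes: x right, y down, z forward; pixel columns grow to the right and rows downward; lengths in mm; the calibration is good to about 2 mm. A picture is of the moment at which its call begins.
- ctrl.finish_job(): hands the job in; it is judged then, once.
The state is a dict: "clock": time; "qpos": joint angles; "qd": joint speeds; "tau": joint torques, N m; "eef_pos": TCP position; "tool_rot": TCP orientation; "force": force on the tool from outside, world axes, zero at the start; "torque": the same for the moment, N m; "width": finger opening in mm; "gripper_force": force on a finger pad.
Only numpy, scipy, OpenCV 4.12 (cv2) and the standard library are available. Lean on these libraries where they do the work, as an engineer would, in place of code of your own. Each camera call takes 0.05 s, during which the arm holds its last target. There are 200 camera calls.

TASK

First turn the black numbered collar of the tilting drying rack until the 30 clicks in at the white pointer. Then take the birdhouse front (the board with the pointed gable top and the round hole) out of the slotted stand and set it down gently on the rack's ledge, gable up and about in the middle, leaning flat against the back rest, so that it stays there without sliding. Leave the other boards, the glue bottle, the mallet and the screwdriver where they are.

Things in the scene. Friction and masses are not known exactly. Their poses are not given: they have to be found in the camera images.
- collar (a joint): Rack's collar, vertical axis; rad, grows counter-clockwise seen from above. Scale 0 (0 rad) to 40 (2.793 rad), a click each 5 = 0.3491 rad; 30 is 2.094 rad. Numbers 0 10 20 30 40, bare ticks between. About 0.15 N m to leave a click; let go between clicks it springs into the nearer. Geared to the back rest: lean from upright = collar/4 (the number in degrees). Starts springing to a click, 0 to 20.
- collar_grip (a point): On the collar's axis at gripping height, 87 mm above the table; frame turns with it. Grip: upright black cylinder 47 mm in diameter (ribs drawn 2 mm proud), from 32 mm below this point to its flat top 20 mm above. Under it a skirt disc, 86 mm across, white numbers on its upper face 32 mm below this point. The fixed white pointer stands beside the skirt on the rack's +x side, level with it.
- ledge_mid (a point): Middle of the back rest's hinge line, on the upper face of the rack's black rubber ledge, 22 mm above the table. Axes of the fixed rack: x forward (the way it faces), y along the ledge towards the collar (axis 155 mm away), z up. The ledge runs 85 mm either side along y and from 10 mm behind to 45 mm in front of this point; flat, no lip.
- rest_mid (a point): On the front face of the aluminium back rest, mid-width, 58 mm up it from the hinge line. x = normal of the face (forward), y along the hinge, z up along the rest. A frame 8 mm thick behind the face, 124 mm wide: two uprights and two cross bars, top edge 114 mm from the hinge line, which lies in the face. Its top leans to the rack's -x as the collar value grows.
- front_mid (a point): Centre of the birdhouse front (loose plywood, about 0.13 kg), half-way up. 12 mm thick (x), 110 mm wide (y), 175 mm tall (z up): foot 87.5 mm below this point, gable peak 87.5 mm above. Sides upright to 120 mm from the foot, then 45 degree slopes to the peak. Black round hole 32 mm across (drawn only). Starts upright in one of the stand's slots, foot 10 mm above the table.
- front_foot (a point): Centre of the birdhouse front's bottom edge face.
- stand: Fixed slotted plywood stand, 165 (x) x 130 (y) x 42 mm high; origin at the centre of its underside. Three slots for boards on edge, at x = -55, 0 and 55 mm, each along y, 14 mm wide, floor at 10 mm. The three boards start in them in any order.
- side_a_mid (a point): Centre of one rectangular birdhouse side: loose plywood 12 (x) x 110 (y) x 145 mm (z), upright in a slot of the stand. Leave in place.
- side_b_mid (a point): Centre of the other, equal birdhouse side. Leave in place.
- glue_mid (a point): Middle of the white glue bottle with an orange cap: 52 mm in diameter, 170 mm tall, standing between stand and rack. Leave in place.
- mallet: Loose wooden mallet lying on the bench: head 110 mm along its x, 64 mm in diameter; handle 24 mm in diameter reaches 225 mm along its -y; origin under the head's centre, on the table. Leave in place.
- driver_grip (a point): Middle of the handle of a screwdriver, 200 mm long, with a red handle, lying near the robot. Leave in place.
- front: The birdhouse front as a whole, with its origin at front_foot, same axes as front_mid.
- rack: The rack as a whole (fixed), with its origin on the table under ledge_mid, same axes; plywood base from 105 mm behind to 45 mm in front of it, gearbox 90 (x) x 100 (y) x 45 mm centred 155 mm along y.

How it is judged (in metres and radians):
On the way:
1. the collar is clicked in at 30 and let go, with the birdhouse front still in the stand (value of joint collar between 1.9944 and 2.1944 rad and contact force between the fingers and collar below 0.2 N and distance of front_mid from where it was at the start of the episode below 0.025 m), for 0.2 s.
At the end, for the whole second after the job is handed in: Collar at 30 (within 0.1 rad); birdhouse front at rest on the ledge, gable up: foot centre within 30 mm of the ledge middle along it, -6 to +25 mm before the hinge line, -4 to +10 mm off the ledge; parallel to the rest within 0.1 rad, its width along the ledge within 0.12 rad (value of joint collar between 1.9944 and 2.1944 rad and angle between the z axis of front_mid and the z axis of rest_mid, either way round below 0.1 rad and angle between the y axis of front_mid and the y axis of rest_mid, either way round below 0.12 rad and x of front_foot in the frame of ledge_mid between -0.006 and 0.025 m and y of front_foot in the frame of ledge_mid between -0.03 and 0.03 m and z of front_foot in the frame of ledge_mid between -0.004 and 0.01 m and z of front_mid in the frame of ledge_mid above 0.06 m and linear speed of front below 0.01 m/s); the robot touches nothing.
It fails at once if the glue bottle, mallet, screwdriver or a side board is moved more than 30 mm (distance of any of glue_mid, mallet, driver_grip, side_a_mid, side_b_mid from where it was at the start of the episode above 0.03 m).
It fails at once if the birdhouse front is dropped: let go with its foot more than 20 mm above the ledge (contact force between the fingers and front below 0.05 N and z of front_foot in the frame of ledge_mid above 0.02 m).
It fails at once if the birdhouse front comes down on the ledge faster than 0.3 m/s (dropped) (linear speed of front above 0.3 m/s and x of front_foot in the frame of ledge_mid between -0.04 and 0.05 m and y of front_foot in the frame of ledge_mid between -0.08 and 0.08 m and z of front_foot in the frame of ledge_mid between -0.015 and 0.015 m).
It fails at once if the birdhouse front is banged on the rack (over 40 N) (contact force between front and rack above 40 N).
It also fails if it takes over 72 s, if anything falls off the work surface, if the arm or the gripper's body presses on something with over 40 N, if the wrist force passes 120 N, or if a joint passes its speed limit or range.

## Working session

There is one attempt and no reset: what is moved stays moved. The work goes in short steps, Python scripts to look and compute and a tool call to move; the robot and the scene stay as the last step left them, time stands still between calls to the robot, and variables do not carry over. Pictures are saved under pics/ and viewed, at most 10 in all, crops included, and the job is handed in when it is done.

Besides the shell and the picture viewer there is one more tool, called after "Emit:" in YAML: its name, and indented under it one key for each argument. step_arm: Moves the arm, as the interface text tells. Its arguments: {"type":"object","properties":{"commands":{"type":"array"}},"required":["commands"]}

```bash
mkdir -p pics; cat > h.py <<'E'
import numpy as np, cv2
from cell import ctrl
from scipy.spatial.transform import Rotation as Rn
def K(d):
    f=d["image"].shape[0]/2/np.tan(np.radians(d["vfov"])/2)
    return np.array([[f,0,d["cx"]],[0,f,d["cy"]],[0,0,1.]])
def pts(d,px):  # pixels Nx2 (u,v) + range -> world
    px=np.asarray(px,float).reshape(-1,2)
    n=cv2.undistortPoints(px.reshape(-1,1,2),K(d),np.array(d["D"],float)).reshape(-1,2)
    z=d["range_z"][px[:,1].astype(int),px[:,0].astype(int)]
    c=np.c_[n*z[:,None],z]
    T=np.linalg.inv(d["world_to_cam"]); return (c@T[:3,:3].T+T[:3,3]), z>0
def plane(d,px,h):
    px=np.asarray(px,float).reshape(-1,2)
    n=cv2.undistortPoints(px.reshape(-1,1,2),K(d),np.array(d["D"],float)).reshape(-1,2)
    T=np.linalg.inv(d["world_to_cam"]); r=np.c_[n,np.ones(len(n))]@T[:3,:3].T; o=T[:3,3]
    return o+r*((h-o[2])/r[:,2])[:,None]
def proj(d,P):
    T=d["world_to_cam"]; return cv2.projectPoints(np.asarray(P,float).reshape(-1,1,3),cv2.Rodrigues(T[:3,:3])[0],T[:3,3],K(d),np.array(d["D"],float))[0].reshape(-1,2)
def cloud(d):
    H,W=d["range_z"].shape; u,v=np.meshgrid(np.arange(W),np.arange(H))
    p,ok=pts(d,np.c_[u.ravel(),v.ravel()]); p[~ok]=np.nan; return p.reshape(H,W,3)
def save(d,n): cv2.imwrite("pics/"+n+".png",d["image"][:,:,::-1])
E
python3 - <<'E'
from h import *
import pickle
for n in("scene","top"):
    d=ctrl.get_image(n); save(d,n+"0"); pickle.dump(d,open(n+".pkl","wb"))
    T=np.linalg.inv(d["world_to_cam"]); print(n,T[:3,3].round(),T[:3,2].round(2),d["vfov"],d["D"])
s=ctrl.read_state(); print(s["clock"],s["eef_pos"],s["tool_rot"],s["force"],s["width"])
E
```

```text
scene [1185.  226.  680.] [-0.7  -0.25 -0.67] 50.875920295968946 [-0.04195963  0.          0.          0.          0.        ]
top [366. -27. 928.] [ 0.22  0.01 -0.97] 55.568633823738246 [-0.09042009  0.          0.          0.          0.        ]
0.1 [ 215.27017663 -612.68444193  206.67660257] [-3.13988717e+00  3.07728473e-05  3.37857718e-01] [-0.41609512  0.81297151 -0.4702691 ] 85.5559460335431
```

View pics/scene0.png

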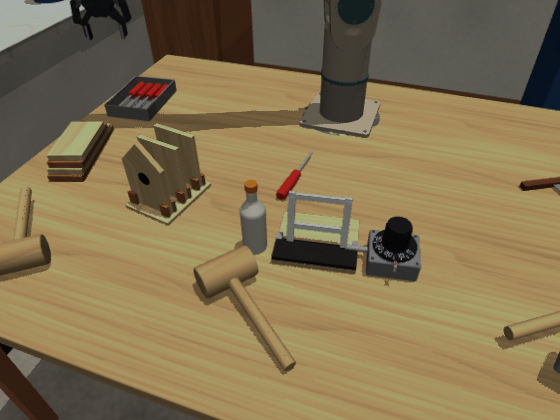

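View pics/top0.png

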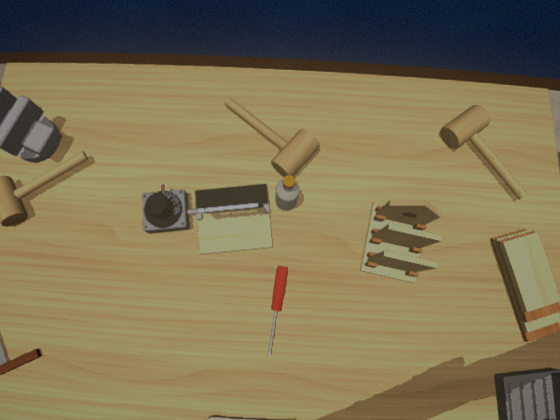

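The scene view shows the front with its hole as the nearest board of the stand (143,180), the glue bottle (254,220), the rack's black ledge (315,252) and the collar (398,235). In the top view the front is the upper board at (405,212), the collar is at (162,208) and the ledge is around (232,197).

```bash
cat > m.py <<'E'
from h import *
import pickle
C={}
for n in("scene","top"):
    d=pickle.load(open(n+".pkl","rb")); C[n]=cloud(d)
    p=C[n]; im=d["image"].astype(int); 
    v,u=np.mgrid[:420,:560]
    def reg(a,b,c,e,z0,z1,dark=None):
        m=(u>a)&(u<b)&(v>c)&(v<e)&(p[...,2]>z0)&(p[...,2]<z1)
        if dark: m&=im.max(2)<dark
        return p[m]
    if n=="top": R=dict(col=(135,195,180,240,102,115),led=(185,280,180,220,15,29,70),front=(370,450,195,225,50,250),b2=(370,450,226,250,50,250),b3=(370,450,251,280,50,250),glue=(270,305,170,215,60,200),rest=(190,275,190,225,100,160))
    else: R=dict(col=(380,420,210,250,100,115),led=(265,365,235,275,15,29,70),front=(120,170,130,210,60,250),glue=(235,275,180,260,60,200),rest=(280,360,190,220,100,160))
    for k,a in R.items():
        q=reg(*a)
        if len(q)<5: print(n,k,len(q)); continue
        r=cv2.minAreaRect(q[:,:2].astype(np.float32))
        print(n,k,len(q),np.median(q,0).round(),"rect",np.round(r[0]),np.round(r[1]),round(r[2],1),"z",np.percentile(q[:,2],[2,98]).round())
d=pickle.load(open("scene.pkl","rb"))
cv2.imwrite("pics/c.png",np.hstack([cv2.resize(d["image"][205:295,355:435,::-1],(400,450),interpolation=2),cv2.resize(d["image"][120:220,115:215,::-1],(400,450),interpolation=2)]))
E
python3 m.py
```

```text
scene col 400 [552. 235. 106.] rect [549. 235.] [46. 49.] 16.0 z [100. 109.]
scene led 1779 [593.  85.  21.] rect [588.  92.] [ 59. 182.] 8.3 z [16. 24.]
scene front 2374 [ 562. -304.  125.] rect [ 512. -301.] [114. 116.] 79.3 z [ 63. 176.]
scene glue 1193 [610. -38. 105.] rect [635. -33.] [105.  51.] 15.8 z [ 61. 170.]
scene rest 584 [545.  78. 125.] rect [546.  77.] [ 18. 124.] 8.8 z [102. 132.]
top col 367 [547. 233. 107.] rect [548. 233.] [46. 46.] 70.5 z [103. 110.]
top led 1242 [593.  84.  22.] rect [585.  95.] [ 64. 193.] 13.2 z [18. 25.]
top front 1033 [ 557. -305.  129.] rect [ 539. -308.] [112.  57.] 81.1 z [ 53. 181.]
top b2 881 [ 504. -300.  128.] rect [ 507. -301.] [111.  13.] 79.7 z [ 54. 157.]
top b3 774 [ 450. -287.  140.] rect [ 452. -292.] [111.  13.] 79.3 z [ 56. 157.]
top glue 559 [584. -45. 116.] rect [604. -40.] [76. 51.] 28.2 z [ 65. 172.]
top rest 236 [541.  76. 130.] rect [540.  76.] [ 16. 124.] 12.5 z [127. 134.]
```

View pics/c.png

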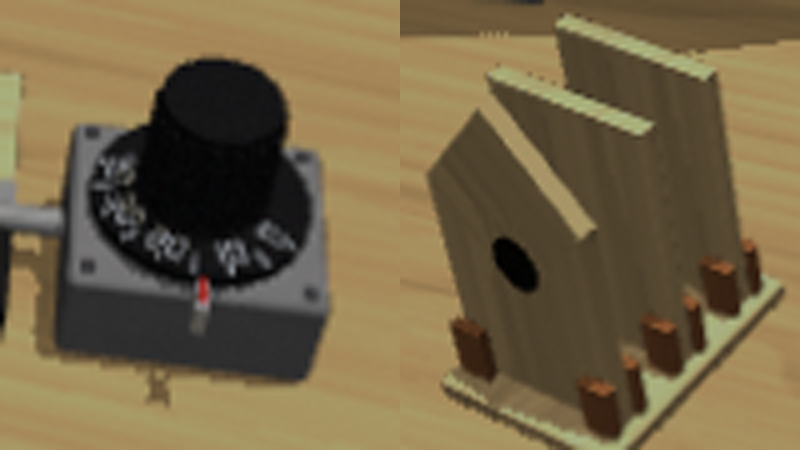

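The collar's 15 stands at the pointer, so it needs +1.047 rad. The front is in the +x slot of the stand. I'll move to above the collar.

```bash
cat >> h.py <<'E'
def rel(p,yaw,tilt=0):
    """row (cm, rad) from present pose to TCP p, tool down with yaw, then tilt about tool x"""
    s=ctrl.read_state(); R0=Rn.from_euler("xyz",s["tool_rot"]); R1=Rn.from_euler("xyz",[np.pi,0,yaw])*Rn.from_rotvec([tilt,0,0])
    print("t",s["clock"],"at",np.round(s["eef_pos"],1),np.round(s["tool_rot"],3),"row",np.round(R0.inv().apply(np.asarray(p)-s["eef_pos"])/10,2),np.round((R0.inv()*R1).as_rotvec(),3))
E
python3 -c "
from h import *
rel([560,-60,290],1.3)"
```

```text
t 0.1 at [ 215.3 -612.7  206.7] [-3.14   0.     0.338] row [ 50.84 -40.73  -8.26] [-0.002 -0.001 -0.962]
```

Emit:
step_arm:
  commands: [0,0,-5,0,0,0,1,5,-4,-8.3,0,0,-0.15,1,50.8,-40.7,-8.3,0,0,-0.962,1,50.8,-40.7,-8.3,0,0,-0.962,1,50.8,-40.7,-8.3,0,0,-0.962,1,50.8,-40.7,-8.3,0,0,-0.962,1,50.8,-40.7,-8.3,0,0,-0.962,1,50.8,-40.7,-8.3,0,0,-0.962,1,50.8,-40.7,-8.3,0,0,-0.962,1,50.8,-40.7,-8.3,0,0,-0.962,1]

```text
clock: 1.1
eef_pos: [451.0, -234.5, 287.0]
tool_rot: [-3.141, 0.0, 1.299]
force: [0.3, 0.3, 0.8]
width: 85.3
gripper_force: 0.0
```

```bash
python3 -c "
from h import *
rel([545,232,230],1.3)"
```

```text
t 1.1 at [ 451.  -234.5  287. ] [-3.141  0.     1.299] row [47.46 -3.45  5.7 ] [-0.     0.    -0.001]
```

Emit:
step_arm:
  commands: [47.5,-3.4,5.7,0,0,0,1,47.5,-3.4,5.7,0,0,0,1,47.5,-3.4,5.7,0,0,0,1,47.5,-3.4,5.7,0,0,0,1,47.5,-3.4,5.7,0,0,0,1,47.5,-3.4,5.7,0,0,0,1,47.5,-3.4,5.7,0,0,0,1,47.5,-3.4,5.7,0,0,0,1,47.5,-3.4,5.7,0,0,0,1,47.5,-3.4,5.7,0,0,0,1]

```text
clock: 2.1
eef_pos: [544.2, 235.5, 229.3]
tool_rot: [-3.14, -0.002, 1.304]
force: [-1.2, 0.3, 0.5]
width: 85.8
gripper_force: 0.0
```

```bash
python3 - <<'E'
from h import *
import pickle
d=ctrl.get_image("wrist"); save(d,"w1"); pickle.dump(d,open("w1.pkl","wb"))
T=np.linalg.inv(d["world_to_cam"]); print(T[:3,3].round(),T[:3,2].round(2))
p=cloud(d); m=(p[...,2]>101)&(p[...,2]<113)&(np.hypot(p[...,0]-548,p[...,1]-234)<40)
q=p[m]; print(len(q),cv2.minEnclosingCircle(q[:,:2].astype(np.float32)),q[:,2].mean())
rel([548,234,68],1.3)
E
```

```text
[563. 299. 396.] [-0.07 -0.25 -0.97]
1876 ((548.2630615234375, 233.98162841796875), 25.049898147583008) 106.81170412722724
t 2.15 at [544.1 240.4 228.9] [-3.139 -0.006  1.308] row [-0.62  0.58 16.08] [-0.003 -0.006  0.008]
```

View pics/w1.png

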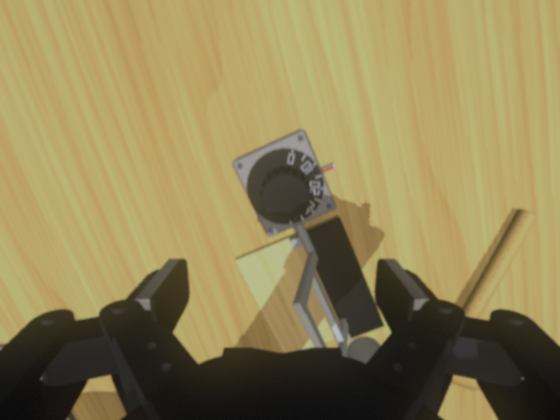

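Wrist view: the collar is at (287,185), its pointer at (328,167). The collar is confirmed at (548,234). I'll hover lower and settle.

Emit:
step_arm:
  commands: [0.3,0.3,4,0,0,0,1,0.3,0.3,8,0,0,0,1,0.3,0.3,9,0,0,0,1,0.3,0.3,9,0,0,0,1,0.3,0.3,9,0,0,0,1,0.3,0.3,9,0,0,0,1]

```text
clock: 2.75
eef_pos: [550.1, 233.2, 142.2]
tool_rot: [3.139, -0.002, 1.299]
force: [-0.4, -0.7, 0.0]
width: 85.3
gripper_force: 0.0
```

```bash
python3 -c "
from h import *
rel([548.3,234,68],1.3)"
```

```text
t 2.75 at [550.1 233.2 142.2] [ 3.139e+00 -2.000e-03  1.299e+00] row [ 0.01 -0.21  7.42] [ 0.003 -0.002 -0.001]
```

Emit:
step_arm:
  commands: [0,-0.1,3,0,0,0,1,0,-0.1,6,0,0,0,1,0,-0.1,7.6,0,0,0,1,0,-0.1,7.6,0,0,0,1,0,-0.1,7.6,0,0,0,0,0,-0.1,7.6,0,0,0,0,0,-0.1,7.6,0,0,0,0,0,-0.1,7.6,0,0,0,0,0,-0.1,7.6,0,0,0,0,0,-0.1,7.6,0,0,0,0]

```text
clock: 3.75
eef_pos: [547.4, 233.8, 66.2]
tool_rot: [3.141, -0.001, 1.301]
force: [-3.4, -0.6, 9.0]
width: 44.8
gripper_force: 60.1
```

Emit:
step_arm:
  commands: [0,0,0,0,0,-0.13,0,0,0,0,0,0,-0.26,0,0,0,0,0,0,-0.39,0,0,0,0,0,0,-0.52,0,0,0,0,0,0,-0.65,0,0,0,0,0,0,-0.78,0,0,0,0,0,0,-0.91,0,0,0,0,0,0,-1.05,0,0,0,0,0,0,-1.05,0,0,0,0,0,0,-1.05,0]

```text
clock: 4.75
eef_pos: [548.2, 234.1, 66.2]
tool_rot: [3.139, 0.0, 2.351]
force: [-3.0, -0.0, 6.8]
width: 44.7
gripper_force: 60.5
```

Emit:
step_arm:
  commands: [0,0,0,0,0,0,1,0,0,0,0,0,0,1,0,0,0,0,0,0,1,0,0,0,0,0,0,1,0,0,-4,0,0,0,1,0,0,-8,0,0,0,1,0,0,-12,0,0,0,1,-5,0,-16,0,0,0.15,1,-9,0,-20,0,0,0.3,1,-12,0,-20,0,0,0.4,1]

```text
clock: 5.75
eef_pos: [633.6, 148.8, 268.5]
tool_rot: [3.136, -0.0, 1.947]
force: [0.6, 0.7, -0.3]
width: 85.4
gripper_force: 0.0
```

```bash
python3 - <<'E'
from h import *
import pickle
d=ctrl.get_image("scene"); pickle.dump(d,open("s2.pkl","wb"))
a=cv2.resize(d["image"][205:295,355:435,::-1],(400,450),interpolation=2)
b=cv2.resize(d["image"][170:280,260:370,::-1],(400,450),interpolation=2)
cv2.imwrite("pics/c2.png",np.hstack([a,b]))
rel([430,60,300],1.39)
E
```

```text
t 5.8 at [641.1 138.6 268.7] [3.131 0.008 1.932] row [  0.08 -22.49  -3.36] [0.012 0.005 0.542]
```

View pics/c2.png

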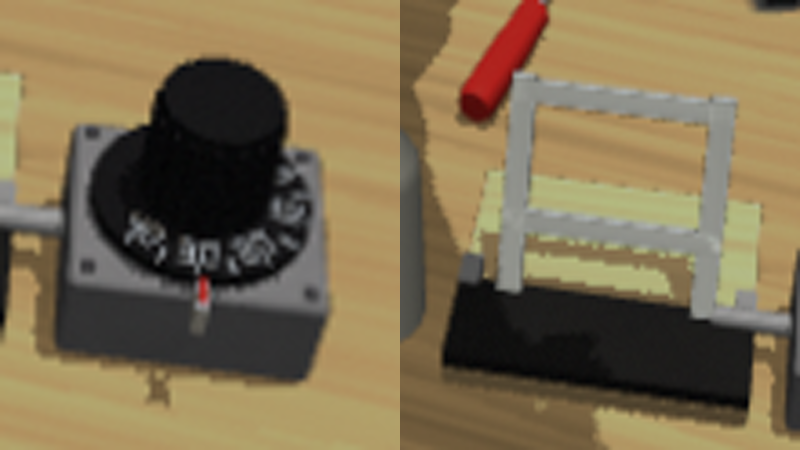

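The 30 is at the pointer (200,270). The rest is leaning back and unobstructed. Next I'll measure the rest plane, the ledge and the front.

```bash
cat > fit.py <<'E'
from h import *
import pickle
d=pickle.load(open("s2.pkl","rb")); p=cloud(d); im=d["image"].astype(int); v,u=np.mgrid[:420,:560]
sat=im.max(2)-im.min(2)
m=(u>283)&(u<356)&(v>185)&(v<262)&(sat<25)&(im.max(2)>110)&(p[...,2]>30)
q=p[m]
for _ in range(4):
    c=q.mean(0); n=np.linalg.svd(q-c)[2][2]; n*=np.sign(n[2]); r=(q-c)@n; q=q[abs(r)<max(1.5,2*r.std())]
yaw=np.arctan2(n[1],n[0]); print(len(q),"n",n.round(3),"lean",np.degrees(np.arcsin(n[2])).round(1),"yaw",np.degrees(yaw).round(1),r.std().round(2))
X=np.array([np.cos(yaw),np.sin(yaw),0]); Y=np.array([-X[1],X[0],0])
t=np.percentile(q@Y,[1,99]); print("y extent",t,t.mean(), np.percentile(q[:,2],[1,99]))
ym=t.mean(); # hinge: X coord where plane at z=22
hx=(c@n-22*n[2]-ym*(n@Y))/(n@X); print("hinge mid",(X*hx+Y*ym).round(1))
for ya in (8,9,10,11,12):
    a=np.radians(ya); print(ya,548.3+155*np.sin(a),234-155*np.cos(a))
ml=(u>265)&(u<365)&(v>230)&(v<280)&(im.max(2)<60)&(abs(p[...,2]-22)<4); l=p[ml]; print("ledge X",np.percentile(l@X,[1,99])-hx,"Y",np.percentile(l@Y,[1,99])-ym,np.median(l[:,2]))
# front board: face plane in scene and rect in top
m=(u>125)&(u<160)&(v>145)&(v<205)&(p[...,2]>45); q=p[m]; q=q[q[:,0]>520]
for _ in range(5):
    c=q.mean(0); n=np.linalg.svd(q-c)[2][2]; n*=np.sign(n[0]); r=(q-c)@n; q=q[abs(r)<max(1.5,2*r.std())]
print("front n",n.round(3),"c",c.round(),"yaw",np.degrees(np.arctan2(n[1],n[0])),len(q))
y=np.array([-n[1],n[0],0])/np.hypot(n[0],n[1]); tt=np.percentile(q@y,[1,99]); print("y ext",tt)
b=c+y*(tt.mean()-c@y); print("face ctr at mid",b.round(1),"axis ctr",(b-6*n).round(1),"z",np.percentile(q[:,2],[1,99]))
i=np.nanargmax(np.where((u>110)&(u<175)&(v>120)&(v<170)&(p[...,0]>535),p[...,2],-1)); print("peak",p.reshape(-1,3)[i].round(1))
E
python3 fit.py
```

```text
1067 n [0.864 0.136 0.485] lean 29.0 yaw 8.9 1.24
y extent [-69.08133102  53.12463232] -7.978349349628026 [ 31.35562996 120.43361223]
hinge mid [571.   81.5   0. ]
8 569.8718306488101 80.50844934505659
9 572.5473420812357 80.90830720775364
10 575.2154675383741 81.35479828310775
11 577.8753942833644 81.8477865656121
12 580.5263120767527 82.3871218862601
ledge X [-9.23471927 46.41088693] Y [-82.55298156  82.06625033] 21.529690810575232
front n [ 0.985 -0.175  0.   ] c [ 566. -313.  108.] yaw -10.09858520445599 1172
y ext [-261.4194652  -159.20538686]
face ctr at mid [ 565.5 -314.3  108.1] axis ctr [ 559.6 -313.3  108.1] z [ 46.19258303 175.44556427]
peak [ 560.  -308.7  186.3]
```

```bash
python3 -c "
from h import *
rel([560.5,-310,260],1.395)"
```

```text
t 5.8 at [641.1 138.6 268.7] [3.131 0.008 1.932] row [-39.11 -23.39   0.94] [0.012 0.005 0.537]
```

Emit:
step_arm:
  commands: [-39.1,-23.4,0.5,0,0,0.537,0.45,-39.1,-23.4,0.5,0,0,0.537,0.45,-39.1,-23.4,0.5,0,0,0.537,0.45,-39.1,-23.4,0.5,0,0,0.537,0.45,-39.1,-23.4,0.5,0,0,0.537,0.45,-39.1,-23.4,0.5,0,0,0.537,0.45,-39.1,-23.4,0.5,0,0,0.537,0.45,-39.1,-23.4,0.5,0,0,0.537,0.45,-39.1,-23.4,0.5,0,0,0.537,0.45,-39.1,-23.4,0.5,0,0,0.537,0.45]

```text
clock: 6.8
eef_pos: [555.5, -312.0, 257.7]
tool_rot: [-3.139, 0.006, 1.401]
force: [-0.3, -0.5, 0.6]
width: 38.7
gripper_force: 0.0
```

Emit:
step_arm:
  commands: [0,0,0,0,0,0,0.45,0,0,0,0,0,0,0.45,0,0,0,0,0,0,0.45]

```text
clock: 7.1
eef_pos: [560.1, -299.8, 259.2]
tool_rot: [3.141, -0.001, 1.416]
force: [-0.9, -0.1, -0.4]
width: 38.6
gripper_force: 0.0
```

```bash
python3 - <<'E'
from h import *
d=ctrl.get_image("wrist"); save(d,"w3"); p=cloud(d)
for z0,z1 in((160,190),(150,159)):
    q=p[(p[...,2]>z0)&(p[...,2]<z1)&(np.hypot(p[...,0]-540,p[...,1]+310)<120)]
    if len(q)>5: print(z0,len(q),cv2.minAreaRect(q[:,:2].astype(np.float32)),np.median(q,0),q[:,2].max())
rel([560.5,-310,141],1.395)
E
```

```text
160 780 ((561.0877075195312, -311.4607238769531), (51.088993072509766, 11.926240921020508), 79.95104217529297) [ 561.91792105 -305.52580255  173.318628  ] 186.56393401076
150 3412 ((506.6863098144531, -302.2494201660156), (109.68284606933594, 122.2085952758789), 79.86216735839844) [ 466.0825712  -288.22093382  155.01683433] 158.96388790578976
t 7.15 at [ 560.1 -300.   259.2] [ 3.141e+00 -1.000e-03  1.416e+00] row [-0.99  0.2  11.82] [ 0.    -0.001  0.021]
```

View pics/w3.png

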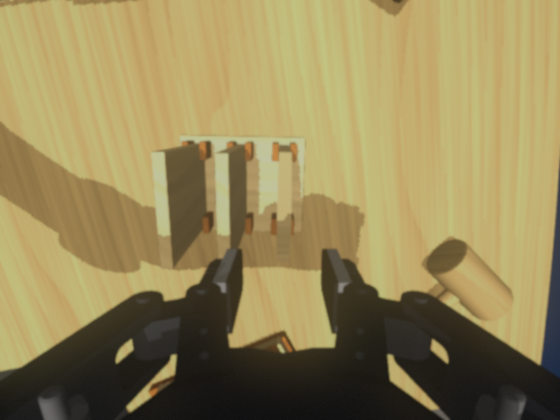

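The front's gable edge (285,200) sits between the fingers at (230,280) and (335,280). The neighbouring board (232,195) clears the left finger. I'll descend and grip.

Emit:
step_arm:
  commands: [-1.05,0.25,2,0,0,0.02,0.45,-1.05,0.25,4,0,0,0.02,0.45,-1.05,0.25,6,0,0,0.02,0.45,-1.05,0.25,6,0,0,0.02,0.45]

```text
clock: 7.55
eef_pos: [558.7, -311.0, 196.5]
tool_rot: [-3.136, -0.002, 1.395]
force: [-0.0, 0.3, 0.7]
width: 38.3
gripper_force: 0.0
```

```bash
python3 -c "
from h import *
rel([560.8,-310.5,141],1.395)"
```

```text
t 7.55 at [ 558.7 -311.   196.5] [-3.136e+00 -2.000e-03  1.395e+00] row [0.07 0.23 5.55] [-0.005 -0.002  0.   ]
```

Emit:
step_arm:
  commands: [0,0.15,2,0,0,0,0.45,0,0.15,4,0,0,0,0.45,0,0.15,5.5,0,0,0,0.45,0,0.15,5.5,0,0,0,0.45,0,0.15,5.5,0,0,0,0,0,0.15,5.5,0,0,0,0,0,0.15,5.5,0,0,0,0,0,0.15,5.5,0,0,0,0,0,0.15,5.5,0,0,0,0,0,0.15,5.5,0,0,0,0]

```text
clock: 8.55
eef_pos: [562.4, -313.5, 145.6]
tool_rot: [3.139, 0.001, 1.393]
force: [-0.3, 0.6, 6.3]
width: 9.9
gripper_force: 61.8
```

Emit:
step_arm:
  commands: [0,0,-2,0,0,0,0,0,0,-5,0,0,0,0,0,0,-9,0,0,0,0,0,0,-13,0,0,0,0,0,0,-17,0,0,0,0,0,0,-19,0,0,0,0,0,0,-19,0,0,0,0]

```text
clock: 9.25
eef_pos: [563.2, -313.8, 337.6]
tool_rot: [3.135, 0.002, 1.392]
force: [0.8, 0.1, -2.5]
width: 10.4
gripper_force: 60.8
```

```bash
python3 -c "
from h import *
rel([480,60,330],1.571+0.157)
print(ctrl.read_state()['width'],ctrl.read_state()['gripper_force'])"
```

```text
t 9.25 at [ 563.2 -313.8  337.6] [3.135e+00 2.000e-03 1.392e+00] row [ 35.32 -14.83   0.59] [ 0.006  0.003 -0.336]
10.35403904498212 60.8165717124939
```

Emit:
step_arm:
  commands: [2,-1,0,0,0,-0.02,0,6,-2.5,0,0,0,-0.06,0,10,-4.2,0,0,0,-0.1,0,14,-6,0,0,0,-0.14,0,18,-7.6,0,0,0,-0.18,0,22,-9.3,0,0,0,-0.22,0,26,-11,0,0,0,-0.26,0,30,-12.6,0,0,0,-0.3,0,34,-14.2,0,0,0,-0.32,0,35.3,-14.8,0,0,0,-0.336,0]

```text
clock: 10.25
eef_pos: [476.0, 65.2, 332.9]
tool_rot: [-3.139, -0.003, 1.737]
force: [-0.1, 0.2, -1.7]
width: 10.1
gripper_force: 60.8
```

Emit:
step_arm:
  commands: [0,0,0,-0.06,0,0,0,0,0,0,-0.13,0,0,0,0,0,0,-0.2,0,0,0,0,0,0,-0.27,0,0,0,0,0,0,-0.34,0,0,0,0,0,0,-0.41,0,0,0,0,0,0,-0.48,0,0,0,0,0,0,-0.52,0,0,0,0,0,0,-0.52,0,0,0,0,0,0,-0.52,0,0,0]

```text
clock: 11.25
eef_pos: [477.9, 59.7, 333.3]
tool_rot: [2.624, -0.0, 1.728]
force: [-1.0, 0.2, -2.3]
width: 10.1
gripper_force: 60.8
```

```bash
cat > go.py <<'E'
from h import *
# measure the board in the scene view: estimate pose; targets
psi=np.radians(9.0); X=np.array([np.cos(psi),np.sin(psi),0]); Y=np.array([-X[1],X[0],0]); Z=np.array([0,0,1.])
H=np.array([572,81,22.]); a=np.pi/6; U=-np.sin(a)*X+np.cos(a)*Z; N=np.cos(a)*X+np.sin(a)*Z
def tgt(off,up,L=135.6): return H+N*(6+off)+U*L+Z*up
E
python3 - <<'E'
from go import *
d=ctrl.get_image("scene"); save(d,"s4")
s=ctrl.read_state(); print(s["width"],s["gripper_force"],s["qpos"])
R=Rn.from_euler("xyz",s["tool_rot"]).as_matrix(); foot=s["eef_pos"]+R[:,2]*135.6
print("foot pred in rack",np.array([X,Y,Z])@(foot-H))
p=cloud(d); f=p[(np.linalg.norm(p-(s["eef_pos"]+R[:,2]*60),axis=2)<75)]
t=(f-s["eef_pos"])@R; k=abs(t[:,1])<12; t=t[k]; print(len(t),"tool x",np.percentile(t[:,0],[1,99]),"y(face)",np.percentile(t[:,1],[5,50,95]),"z",np.percentile(t[:,2],[1,99]))
rel(tgt(5,60),np.pi/2+psi,-a); rel(tgt(5,0),np.pi/2+psi,-a)
E
```

```text
9.80505765735644 60.81071376800537 [ 0.48248404  0.00765195 -0.67755048  2.23354796  0.05987882  0.38409846
 -0.08586727]
foot pred in rack [-28.2960118   -6.03279477 194.04119986]
4811 tool x [-52.53618983  54.78506527] y(face) [1.34320831 3.83877992 6.18606347] z [-10.7285132  130.41664029]
t 11.3 at [478.6  60.  333.8] [ 2.623 -0.     1.728] row [ 0.6  -3.15 13.04] [-0.005 -0.001  0.   ]
t 11.3 at [478.6  60.  333.8] [ 2.623 -0.     1.728] row [ 0.6  -6.13 18.25] [-0.005 -0.001  0.   ]
```

View pics/s4.png

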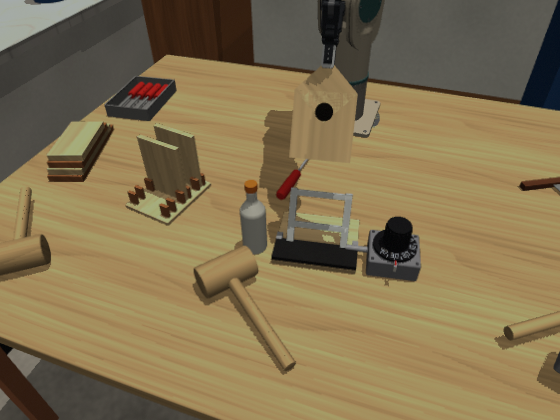

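The board hangs tilted and straight in the grip at (325,115). The rack below is clear, and the glue bottle, mallet and screwdriver haven't moved.

Emit:
step_arm:
  commands: [0,-0.3,1.5,0,0,0,0,0.2,-0.9,4,0,0,0,0,0.3,-1.6,7,0,0,0,0,0.4,-2.3,10,0,0,0,0,0.5,-2.9,12,0,0,0,0,0.6,-3.1,13,0,0,0,0,0.6,-3.1,13,0,0,0,0,0.6,-3.1,13,0,0,0,0,0.6,-3.1,13,0,0,0,0]

```text
clock: 12.2
eef_pos: [515.1, 73.3, 204.2]
tool_rot: [2.624, -0.002, 1.731]
force: [-0.3, 0.8, -2.6]
width: 9.8
gripper_force: 60.8
```

```bash
python3 - <<'E'
from go import *
d=ctrl.get_image("scene"); save(d,"s5"); import pickle; pickle.dump(d,open("s5.pkl","wb"))
s=ctrl.read_state(); print(s["width"],s["force"])
R=Rn.from_euler("xyz",s["tool_rot"]).as_matrix(); foot=s["eef_pos"]+R[:,2]*135.6
print("foot pred in rack",np.array([X,Y,Z])@(foot-H))
p=cloud(d); t=(p.reshape(-1,3)-s["eef_pos"])@R; f=t[(abs(t[:,1])<12)&(t[:,2]>20)&(t[:,2]<160)&(abs(t[:,0])<70)]
print(len(f),np.percentile(f,[1,50,99],axis=0).round(1))
b=f[f[:,2]<125]; A=np.c_[b[:,0],b[:,2],np.ones(len(b))]; print("face plane y=a x+b z+c",np.linalg.lstsq(A,b[:,1],rcond=None)[0].round(3))
rel(tgt(2,10),np.pi/2+psi,-a); rel(tgt(2,0),np.pi/2+psi,-a)
E
```

```text
9.809133652634136 [ 0.82693874  0.66046246 -1.24742253]
foot pred in rack [ 9.49268199  1.27331891 64.74293448]
3483 [[-52.3   1.1  21. ]
 [  2.4   4.4  76.6]
 [ 55.6   8.  135.1]]
face plane y=a x+b z+c [-2.000e-03 -1.600e-02  5.669e+00]
t 12.25 at [514.9  72.9 204.6] [ 2.624e+00 -1.000e-03  1.730e+00] row [-0.1  -2.81  4.28] [-0.006 -0.002  0.001]
t 12.25 at [514.9  72.9 204.6] [ 2.624e+00 -1.000e-03  1.730e+00] row [-0.1  -3.31  5.15] [-0.006 -0.002  0.001]
```

Emit:
step_arm:
  commands: [0,-0.6,1,0,0,0,0,0,-1.2,2,0,0,0,0,0,-1.8,3,0,0,0,0,0,-2.3,3.7,0,0,0,0,0,-2.7,4.3,0,0,0,0,0,-2.7,4.3,0,0,0,0,0,-2.7,4.3,0,0,0,0]

```text
clock: 12.95
eef_pos: [513.2, 71.5, 155.6]
tool_rot: [2.621, 0.0, 1.728]
force: [0.0, -0.0, -1.8]
width: 10.1
gripper_force: 60.8
```

Emit:
step_arm:
  commands: [0,-0.1,0.17,0,0,0,0,0,-0.2,0.35,0,0,0,0,0,-0.3,0.52,0,0,0,0,0,-0.4,0.7,0,0,0,0,0,-0.4,0.7,0,0,0,0]

```text
clock: 13.45
eef_pos: [512.5, 71.8, 146.7]
tool_rot: [2.622, -0.0, 1.729]
force: [-1.0, -0.1, -1.4]
width: 10.1
gripper_force: 60.8
```

```bash
python3 -c "
from go import *
s=ctrl.read_state(); print(s['force'])
rel(tgt(3,0),np.pi/2+psi,-a)"
```

```text
[-0.97997398 -0.07696876 -1.38917849]
t 13.45 at [512.5  71.8 146.7] [ 2.622 -0.     1.729] row [-0.03 -0.12  0.25] [-0.004 -0.001  0.001]
```

Emit:
step_arm:
  commands: [0,-0.05,0.09,0,0,0,0,0,-0.1,0.17,0,0,0,0,0,-0.15,0.26,0,0,0,0,0,-0.15,0.26,0,0,0,0]

```text
clock: 13.85
eef_pos: [512.6, 71.9, 143.9]
tool_rot: [2.622, -0.0, 1.729]
force: [-0.5, 0.0, -2.0]
width: 10.0
gripper_force: 60.8
```

Emit:
step_arm:
  commands: [0,-0.05,0.09,0,0,0,0,0,-0.1,0.17,0,0,0,0,0,-0.1,0.17,0,0,0,0]

```text
clock: 14.15
eef_pos: [512.5, 72.0, 143.1]
tool_rot: [2.62, 0.001, 1.73]
force: [-8.9, -2.4, 14.3]
width: 9.7
gripper_force: 63.2
```

It's on the ledge (about 18 N). I'll release and withdraw along the tool.

Emit:
step_arm:
  commands: [0,0,-0.05,0,0,0,0,0,0,-0.05,0,0,0,0,0,0,-0.05,0,0,0,0.2,0,0,-0.05,0,0,0,0.3,0,0,-0.05,0,0,0,0.4,0,0,-0.05,0,0,0,0.4,0,0,-0.05,0,0,0,0.4]

```text
clock: 14.85
eef_pos: [512.5, 71.8, 142.5]
tool_rot: [2.622, -0.0, 1.729]
force: [0.3, -0.2, 0.1]
width: 34.1
gripper_force: 0.0
```

```bash
cat > chk.py <<'E'
from go import *
import sys
d=ctrl.get_image("scene"); save(d,sys.argv[1]); p=cloud(d).reshape(-1,3); t=(p-H)@np.array([X,Y,Z]).T
W=t@np.array([[np.cos(a),0,np.sin(a)],[0,1,0],[-np.sin(a),0,np.cos(a)]]).T
f=W[(W[:,0]>5)&(W[:,0]<22)&(W[:,2]>25)&(W[:,2]<110)&(abs(W[:,1])<58)]
A=np.c_[f[:,1:],np.ones(len(f))]; print(len(f),"front face n=a*y+b*u+c",np.linalg.lstsq(A,f[:,0],rcond=None)[0].round(3),"y",np.percentile(f[:,1],[1,99]))
print(ctrl.read_state()["force"],ctrl.read_state()["width"])
E
python3 chk.py s6
```

```text
2305 front face n=a*y+b*u+c [1.0000e-03 6.0000e-03 1.2039e+01] y [-52.74751702  55.34446957]
[-0.50420736  0.38450141  0.2657911 ] 34.24203646893424
```

View pics/s6.png

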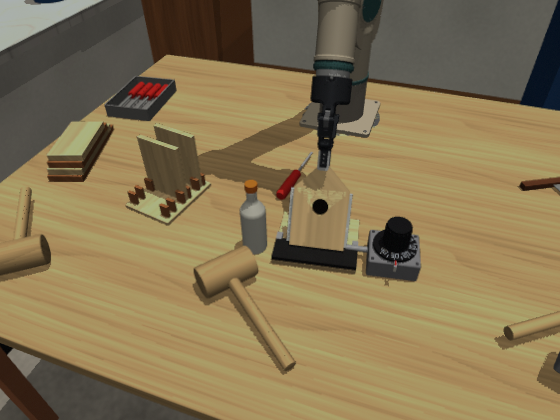

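The front stands on the ledge at (320,215), in the middle and flat against the rest, and the collar is still at 30. I'll withdraw.

Emit:
step_arm:
  commands: [0,0,-1,0,0,0,0.4,0,0,-3,0,0,0,0.4,0,0,-6,0,0,0,0.4,0,0,-9,0,0,0,0.4,0,0,-12,0,0,0,0.4,0,0,-12,0,0,0,0.4,0,0,-12,0,0,0,0.4,0,0,-12,0,0,0,0.4]

```text
clock: 15.7
eef_pos: [453.9, 61.6, 246.7]
tool_rot: [2.621, 0.001, 1.727]
force: [-0.2, 0.4, -0.5]
width: 34.2
gripper_force: 0.0
```

```bash
python3 chk.py s7 && python3 -c "
from cell import ctrl
print(ctrl.read_state()['eef_pos']); print(ctrl.finish_job())"
```

```text
2304 front face n=a*y+b*u+c [2.0000e-03 5.0000e-03 1.2052e+01] y [-52.57875134  55.34406249]
[-0.05577435  0.53136675 -0.74154905] 34.32672752180542
[453.73528368  61.86375206 246.28460827]
the job is handed in; nothing more can be done
None
```

The collar is clicked in at 30, and the birdhouse front stands gable up in the middle of the ledge, flat against the back rest; I handed the job in after about 16 s, with no verdict returned.

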